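# Ready a bottle-top dispenser over a casserole

### The job

Pick up the porcelain casserole by its handle and carry it level, with its stirring bar staying inside, to the dispenser bottle; set it down on the bench centred under the end of the discharge tube and let go. Then grip the dispenser's piston by its knob and draw it straight up 30 mm out of the glass barrel, to the broad third graduation ring, without lifting, tipping or shifting the bottle or drawing the piston nearly out, and finish while still holding it raised there. Leave everything else on the bench where it is.

Things in the scene. Friction and masses are not known exactly. Their poses are not given: they have to be found in the camera images.
- casserole_grip (a point): Grip point of the casserole's handle: a straight porcelain bar, 13 mm wide and 13 mm high, running level and radially out of the white bowl from 46 to 121 mm from the bowl's axis; this point is on the bar's centreline, 85 mm from the bowl's axis and 34 mm above the casserole's underside. Local axes: z up, and the handle points along local -x away from the bowl.
- casserole_bowl (a point): Centre of the casserole's bowl, on its axis, 22.5 mm above its underside (so at height 22.5 mm when it stands on the bench). White porcelain bowl, 92 mm across the rim, 45 mm high, 54 mm across its flat foot, wall 3.5 mm, inner floor 5 mm up; about 0.13 kg with the handle. It is the only white dish with a handle. Local z is up, local -x points to the handle.
- casserole: The same casserole; origin at the centre of its underside, z up, handle along -x.
- bar_center (a point): Centre of the white magnetic stirring bar lying loose in the casserole: a round-ended rod, 34 mm long, 9 mm thick, 12 g.
- dispenser: Amber 250 ml reagent bottle, 70 mm in diameter, standing loose on the bench, with a bottle-top dispenser screwed on it; about 0.8 kg in all, so it tips easily when pushed at the top. Origin at the centre of its underside, z up; its discharge tube points along local -x. Bottle to 130 mm, white screw cap (42 mm across) and grey valve block to 164 mm, then the upright clear glass barrel, 28 mm outside diameter, from 162 to 232 mm.
- nozzle_tip (a point): Open lower end of the dispenser's discharge tube (6 mm thick), 113 mm above the bottle's underside and 110 mm to the side of the bottle's axis; the tube leaves the valve block level at 150 mm height and bends down at its end.
- barrel_mouth (a point): Centre of the rim of the glass barrel, 232 mm above the bottle's underside, on the bottle's axis; the bore below it is 19.4 mm in diameter and 70 mm deep. Local z is the barrel's axis.
- piston_knob (a point): Centre (half-way up) of the piston's grey knob: an upright cylinder, 28 mm in diameter and 34 mm high, 90 g with the piston. Lowered, its underside rests on the barrel's rim, so this point is then 249 mm above the bench. Local z is up along the piston.
- piston_seat (a point): Centre of the underside of the piston's knob; its height above barrel_mouth is how far the piston is drawn (0 when lowered). Below it the white piston rod, 18.2 mm in diameter and 68 mm long, runs in the bore with about 1 mm of play, free to slide: let go, it sinks back. Black rings mark it every 10 mm from the knob, the third one (30 mm) broader.
- piston: The piston with its knob; origin at the centre of the knob's underside, z up along the rod.
- plain_dish: White porcelain dish without a handle, 80 mm across, 35 mm high; to be left alone. Origin at the centre of its underside.
- spare_bottle: Amber bottle with a plain blue cap, 70 mm in diameter, 155 mm high; to be left alone. Origin at the centre of its underside.
- marker: Marker pen, 125 mm long along its x, 15 mm thick, lying on the bench; to be left alone. Origin at the centre of its underside.
- beaker: Small glass beaker, 60 mm across, 72 mm high; to be left alone. Origin at the centre of its underside.
- petri_dish: Clear Petri dish, 90 mm across, 14 mm high; to be left alone. Origin at the centre of its underside.
- dropper_bottle: Amber dropper bottle, 32 mm in diameter, 97 mm high; to be left alone. Origin at the centre of its underside.
- wash_bottle: White wash bottle, 74 mm in diameter, 190 mm high with its bent spout; to be left alone. Origin at the centre of its underside.
Things that resemble listed ones, but are neither listed nor needed, are in the scene too. What is shaped like the piston but red is not meant.

How it is judged:
On the way, in this order (a step that is already met when the one before it is completed fails the run):
1. The casserole is lifted clear of the bench, with the stirring bar in it (height (world z) of casserole_bowl above 0.0345 m and distance between bar_center and casserole_bowl below 0.04 m), for 0.2 s.
2. The casserole stands released on the bench with its bowl under the discharge tube's end, the stirring bar still in it (horizontal distance between casserole_bowl and nozzle_tip below 0.025 m and height (world z) of casserole_bowl below 0.027 m and angle between casserole_bowl's own z axis and vertical below 0.06 rad and distance between bar_center and casserole_bowl below 0.04 m and contact force between casserole and the arm below 0.01 N and contact force between casserole and the fingers below 0.01 N), for 0.2 s.
At the end, for the whole second after the job is handed in: Gripper holds the piston (over 1 N), drawn 30 mm (within 4) from the barrel, in line within 0.04 rad, still, under 4 N on the dispenser; bottle on the bench, upright within 0.05 rad, within 20 mm of its start; casserole released on the bench, bar inside, its axis within 25 mm of the tube end (all of step 2 and z of piston_seat in the frame of barrel_mouth between 0.026 and 0.034 m and angle between the z axis of piston and the z axis of dispenser, either way round below 0.04 rad and contact force between piston and the fingers above 1 N and contact force between piston and dispenser below 4 N and linear speed of piston below 0.02 m/s and angle between dispenser's own z axis and vertical below 0.05 rad and height (world z) of dispenser below 0.003 m and distance of dispenser from where it was at the start of the episode below 0.02 m); the arm keeps its last pose, push and grip.
It fails at once if the casserole is tipped more than 0.26 rad from level, or let go more than 12 mm above the bench (angle between casserole_bowl's own z axis and vertical above 0.26 rad or (height (world z) of casserole_bowl above 0.0345 m and contact force between casserole and the fingers below 0.01 N and contact force between casserole and the arm below 0.01 N)).
It fails at once if the piston is drawn before the casserole is under the discharge tube (z of piston_seat in the frame of barrel_mouth above 0.008 m and horizontal distance between casserole_bowl and nozzle_tip above 0.03 m).
It fails at once if the piston is drawn more than 50 mm, nearly out of the barrel (z of piston_seat in the frame of barrel_mouth above 0.05 m).
It fails at once if the bottle is tipped more than 0.12 rad or lifted more than 6 mm (angle between dispenser's own z axis and vertical above 0.12 rad or height (world z) of dispenser above 0.006 m).
It fails at once if another thing on the bench is moved by more than 30 mm (distance of any of plain_dish, spare_bottle, marker, beaker, petri_dish, dropper_bottle, wash_bottle from where it was at the start of the episode above 0.03 m).
It also fails if it takes over 69 s, if anything falls off the work surface, if the arm or the gripper's body presses on something with over 40 N, if the wrist force passes 120 N, or if a joint passes its speed limit or range.

### The arm

A 6-joint arm with a two-finger parallel gripper is mounted at the origin on the work surface. World frame = base frame: x ahead of the robot, y to its left, z up, the work surface at z = 0. Lengths are in m, angles in rad, forces in N, time in s.
With the tool pointing down it reaches from about 0.3 to 0.75 m from the base axis. Payload 8.5 kg.
Tool frame: the origin (TCP) lies at the very end of the fingers, on their centre line; the grasp point (between the pads) lies 19 mm behind it (bot.grip_point_offset is the distance from the TCP to the grasp point, in m); z points along the fingers, y is the line along which they close (so a half turn about z gives the same grasp; the last joint's range is limited). The gripper opens to 88 mm and grips with 3 to 60 N. Pads are 18 mm wide; open, the fingers measure 123 mm over their backs; the gripper's body (75 mm by 187 mm) begins 45 mm behind the grasp point.
Start: joints at [0.984, 0.381, 1.297, -0, 1.464, -0.215], TCP at [0.2, 0.512, 0.239] pointing down, gripper open.
Joint ranges: [-3.11, 3.11], [-0.89, 2.33], [0.22, 2.48], [-1.42, 4.56], [0.17, 2.85], [-2.88, 2.88]. Speed limits (rad/s): [2.39, 2.39, 3.14, 3.14, 3.14, 3.14].

### API

Orientations are given as a unit quaternion [x, y, z, w].
In Python, from bench import bot, claw, planner, telemetry, capture, finish_job gives the robot as it stands. Calls block until the motion is done:
- bot.move_to(position, orientation): joint-space move of the TCP to a pose.
- bot.movel(position, rate=0.15, rotation=None): straight line of the TCP; rotation=None keeps the orientation; rate is the mean speed in m/s.
- bot.set_joints(angles): joint-space move.
- claw.release() and claw.grasp(): open the fingers fully, or close them until they stop; the grip force is fixed at half the most.
- bot.hold(seconds).
- planner.ik(position, orientation): joint angles nearest the present ones, or None.
- telemetry.sense(): the state.
- capture(name): name is "scene" or "top"; returns a dict with "frame" (480x640x3 uint8, blue, green, red), "fx", "fy", "cx", "cy" (pixels), "pose" (4x4, takes a point from camera to world coordinates). Camera axes: x right, y up, looking along -z (the intrinsics and any distortion apply to the point x, -y, -z); pixel columns grow to the right and rows downward; lengths in m; the calibration is good to about 2 mm. A picture is of the moment at which its call begins. There is no depth.
A pose or a line that the arm cannot do raises bot.MotionError and nothing moves.
- finish_job(): hands the job in; it is judged then, once.
The state is a dict: "time_s": time; "qpos": joint angles; "joint_velocities": joint speeds; "joint_torque": joint torques, N m; "tool_pos": TCP position; "ee_rot": TCP orientation; "wrist_force": force on the tool from outside, world axes, zero at the start; "wrist_torque": the same for the moment, N m; "gripper_width": opening from 0.0 (shut) to 1.0 (fully open); "grasp_force": force on a finger pad.
Only numpy, scipy, OpenCV 4.12 (cv2) and the standard library are available. Lean on these libraries where they do the work, as an engineer would, in place of code of your own. Each camera call takes 0.05 s, during which the arm holds its last target. There are 200 camera calls.

## Working session

There is one attempt and no reset: what is moved stays moved. The work goes in short steps, each a Python script; the robot and the scene stay as the last script left them, time stands still between calls to the robot, and variables do not carry over. Pictures are saved under pics/ and viewed, at most 10 in all, crops included, and the job is handed in when it is done.

```bash
mkdir -p pics; ls; python3 - <<'E'
from bench import bot,claw,planner,telemetry,capture
import cv2,pickle
for n in("scene","top"):
    c=capture(n); cv2.imwrite(f"pics/{n}0.png",c["frame"]); pickle.dump(c,open(f"{n}0.pkl","wb"))
    print(n,c["fx"],c["fy"],c["cx"],c["cy"],c["pose"],[k for k in c])
print(telemetry.sense())
E
```

```text
pics
scene 576.6341431429747 576.6341431429747 331.11402051454616 248.4789467554163 [[ 0.20824405 -0.6231413   0.7538762   1.524219  ]
 [ 0.97797682  0.14368627 -0.15137897 -0.17872664]
 [-0.01399117  0.76879722  0.63933956  0.90882545]
 [ 0.          0.          0.          1.        ]] ['frame', 'fx', 'fy', 'cx', 'cy', 'pose']
top 473.3862855961958 473.3862855961958 320.6964054366099 242.26527066311996 [[ 0.0290369   0.99423049 -0.10325978  0.55049349]
 [-0.99948646  0.02747829 -0.01648502 -0.03494081]
 [-0.0135525   0.10368543  0.9945178   1.22568446]
 [ 0.          0.          0.          1.        ]] ['frame', 'fx', 'fy', 'cx', 'cy', 'pose']
{'time_s': 0.1, 'qpos': array([ 9.83693310e-01,  3.81149406e-01,  1.29813357e+00, -1.50717329e-05,
        1.46361030e+00, -2.15321826e-01]), 'joint_velocities': array([ 0.00149311, -0.00121754, -0.00260022, -0.00111265,  0.00046291,
        0.00051723]), 'joint_torque': array([ 3.02894281e-03, -4.38643956e+01, -2.24911416e+01,  7.14654825e-02,
        3.42052756e-02, -7.02767193e-05]), 'tool_pos': array([0.1996809 , 0.51221161, 0.23820569]), 'ee_rot': array([ 1.84821023e-01,  9.82771981e-01, -6.01594772e-04, -2.47072022e-04]), 'wrist_force': array([-0.51360206, -0.35931533, -0.04042248]), 'wrist_torque': array([ 0.01956852, -0.04394265,  0.03839678]), 'grasp_force': 0.0, 'gripper_width': 0.9971113550254539}
```

View pics/scene0.png

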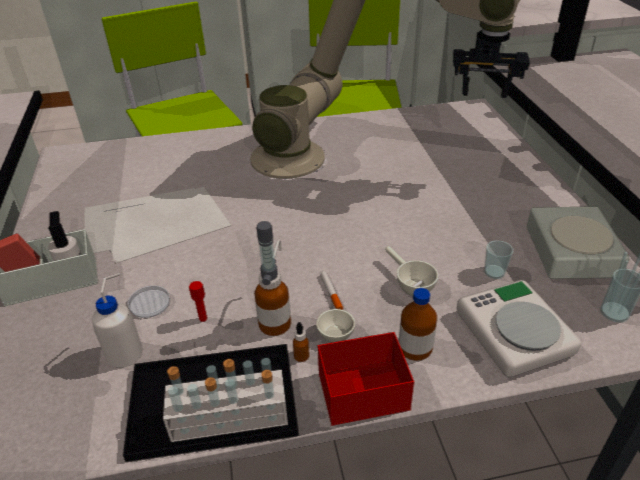

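View pics/top0.png

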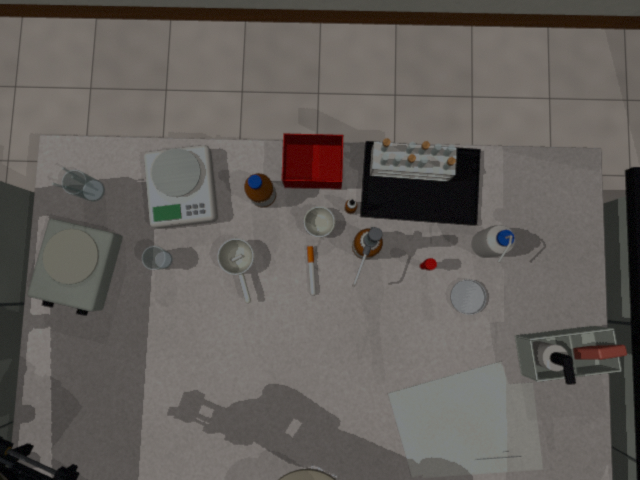

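The scene view shows the casserole (bowl 416,278; handle to 388,250), the plain dish (335,325), the dispenser (bottle 273,305; knob 265,232) and a red decoy piston (198,298). In the top view the casserole is at (238,256) with its handle to (247,300), and the dispenser knob is at (374,236) with the tube to about (355,285). I'll enlarge these with a grid.

```bash
cat > h.py <<'E'
import numpy as np,cv2,pickle
def load(n): return pickle.load(open(n,"rb"))
def ray(c,uv):
    u,v=uv; d=np.array([(u-c["cx"])/c["fx"],-(v-c["cy"])/c["fy"],-1.]); P=np.array(c["pose"])
    return P[:3,3],P[:3,:3]@d
def onz(c,uv,z):
    o,d=ray(c,uv); return o+d*(z-o[2])/d[2]
def tri(c1,p1,c2,p2):
    o1,d1=ray(c1,p1);o2,d2=ray(c2,p2)
    s=np.linalg.lstsq(np.c_[d1,-d2],o2-o1,rcond=None)[0]
    a,b=o1+s[0]*d1,o2+s[1]*d2
    return (a+b)/2,np.linalg.norm(a-b)
def proj(c,X):
    P=np.array(c["pose"]); q=P[:3,:3].T@(np.asarray(X)-P[:3,3])
    return np.array([c["cx"]+c["fx"]*q[0]/-q[2], c["cy"]-c["fy"]*q[1]/-q[2]])
def crop(c,x,y,w,h,k):
    im=cv2.resize(c["frame"][y:y+h,x:x+w],None,fx=k,fy=k,interpolation=cv2.INTER_CUBIC)
    for i in range(0,w):
        if (x+i)%10==0: cv2.putText(im,str(x+i),(i*k,8),0,.3,(0,0,255)); cv2.line(im,(i*k,10),(i*k,14),(0,0,255))
    for i in range(0,h):
        if (y+i)%10==0: cv2.putText(im,str(y+i),(0,i*k+4),0,.3,(0,0,255)); cv2.line(im,(22,i*k),(26,i*k),(0,0,255))
    return im
E
python3 - <<'E'
from h import *
t=load("top0.pkl");s=load("scene0.pkl")
a=crop(t,210,230,65,75,4);b=crop(t,330,210,66,75,4)   # 260,264 x300
d=crop(s,380,235,65,75,4);e=crop(s,240,215,66,130,4)
L=np.vstack([np.hstack([a,b]),np.hstack([d,np.zeros((300,264,3),np.uint8)])])
e=np.vstack([e,np.zeros((80,264,3),np.uint8)])
cv2.imwrite("pics/c1.png",np.hstack([L,e]))
E
```

```text
(no output)
```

View pics/c1.png

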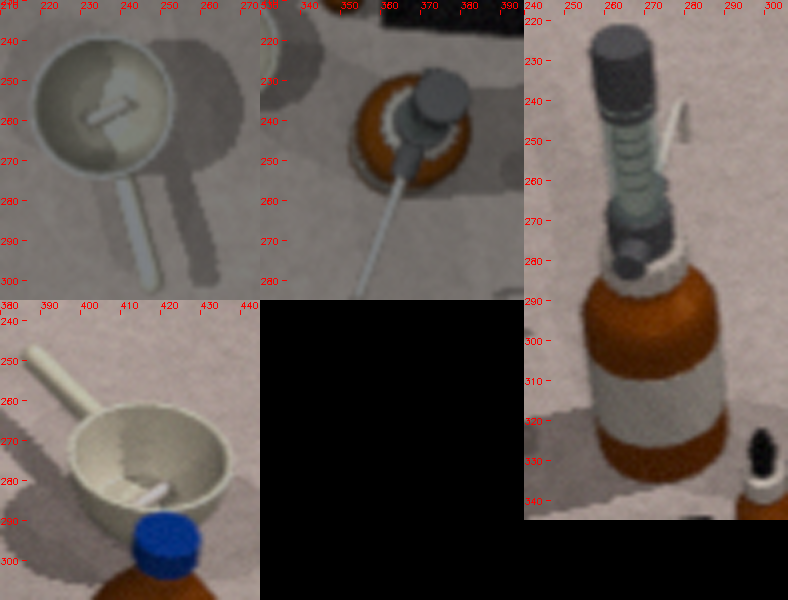

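Confirmed: the casserole (rim centre about 236,256, the only white dish with a handle) and the dispenser with the grey knob (374,233 in top; 264,225 in scene). The red one at (198,298) in scene is the decoy, and the plain dish at (320,222) has no handle. The tube tip is at about (279.7,250) in scene. Next I'll measure these more exactly.

```bash
python3 - <<'E'
from h import *
np.set_printoptions(precision=4,suppress=True)
t=load("top0.pkl");s=load("scene0.pkl")
# rim of casserole, top: analytic ellipse check w/ extents by hand and Hough
g=cv2.cvtColor(t["frame"],cv2.COLOR_BGR2GRAY)
r=cv2.HoughCircles(cv2.resize(g[225:290,205:270],None,fx=4,fy=4,interpolation=cv2.INTER_CUBIC),cv2.HOUGH_GRADIENT,1,100,param1=80,param2=20,minRadius=55,maxRadius=85)
print("hough",r[0][:,:2]/4+[205,225],r[0][:,2]/4)
c=r[0][0,:2]/4+[205,225]
B=onz(t,c,.045); print("bowl top",B, "px radius expected",t["fx"]*.046/(1.22-.045))
B2=onz(s,((398+436.5)/2,(261+288)/2),.045);print("bowl scene",B2)
for n,cam,uv in(("hend top",t,(248,302)),("hstart top",t,(240.5,274.5)),("hend scene",s,(387.5,247))): print(n,onz(cam,uv,.037))
# knob
for n,cam,(x,y,w,h) in(("top",t,(362,222,24,26)),("scene",s,(250,215,30,34))):
    f=cam["frame"][y:y+h,x:x+w].astype(int); sat=f.max(2)-f.min(2)
    m=((sat<22)&(f.max(2)<115)).astype(np.uint8)
    print(n);print("\n".join("".join("#" if v else "." for v in r) for r in m))
print("knob top",onz(t,(374,233.5),.266),"scene",onz(s,(264,225),.266),tri(t,(374,233.5),s,(264,225)))
for z in(.15,.13,.113): print("tip scene",z,onz(s,(279.7,250 if z<.14 else 241),z))
for z in(.15,.113): print("tip top",z,onz(t,(355,285),z))
cv2.imwrite("pics/c2.png",np.hstack([crop(t,340,225,50,75,8),crop(s,255,215,35,75,8)]))
E
```

```text
hough [[235.625 257.125]] [17.225]
bowl top [0.6298 0.1967 0.045 ] px radius expected 18.532569478659582
bowl scene [0.6367 0.193  0.045 ]
hend top [0.519  0.1619 0.037 ]
hstart top [0.5869 0.1839 0.037 ]
hend scene [0.5208 0.1589 0.037 ]
top
......#......###.....###
.............#####...###
##...........####......#
###......#####....###...
#.......#######.........
...#################....
####################....
#.......############....
........#############...
.......#################
....####################
..######################
.#.#####################
#.######################
#.######################
.#######################
.#######################
.##################.####
.#################...###
.################....###
.################....###
.################....###
..###############....###
#.##############....####
.##############.....####
.#############......####
scene
..............................
..............................
..............................
..............................
..............................
..............................
............###
[... 493 characters left out ...]
###########.......
........###############.......
........###############.......
........###############.......
........###############.......
........###############.......
.........##############......#
.........#############.......#
..........###########.........
..........############........
..........############........
..........############........
knob top [ 0.6711 -0.1272  0.266 ] scene [ 0.6725 -0.1327  0.266 ] (array([ 0.671 , -0.13  ,  0.2645]), np.float64(0.005324797556597774))
tip scene 0.15 [ 0.5813 -0.0989  0.15  ]
tip scene 0.13 [ 0.5864 -0.1011  0.13  ]
tip scene 0.113 [ 0.5659 -0.0994  0.113 ]
tip top 0.15 [ 0.5672 -0.0975  0.15  ]
tip top 0.113 [ 0.5678 -0.0996  0.113 ]
```

View pics/c2.png

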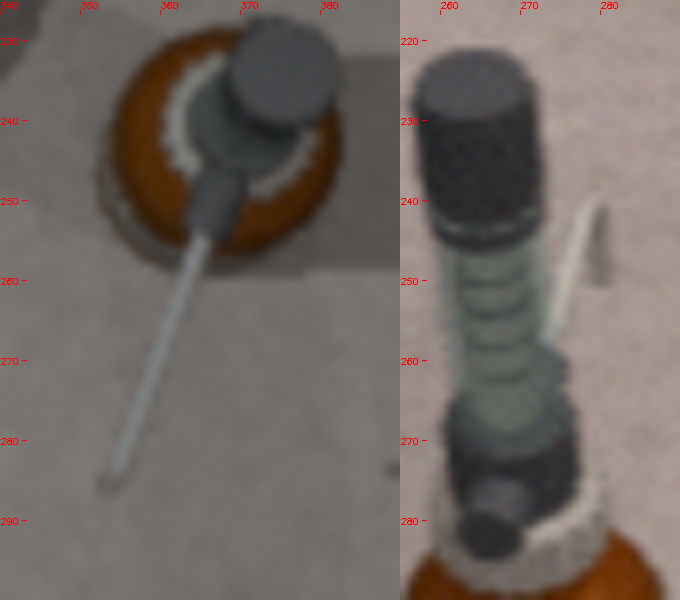

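Estimates:
- Casserole bowl about (0.633, 0.195), handle yaw about 0.30 rad towards the robot.
- Dispenser axis about (0.671, -0.131).
- Tube tip about (0.567, -0.099), 0.109 m from the axis, which agrees with the given 0.110 m.

Next I grasp the handle 68 mm from the bowl axis and lift.

```bash
cat >> h.py <<'E'
from scipy.spatial.transform import Rotation as Ro
def down(yx,yy):   # tool pointing down, closing line along (yx,yy)
    y=np.array([yx,yy,0.])/np.hypot(yx,yy); z=np.array([0,0,-1.])
    return Ro.from_matrix(np.c_[np.cross(y,z),y,z]).as_quat()
def best(planner,p,d):
    out=[]
    for sgn in(1,-1):
        q=down(sgn*d[0],sgn*d[1]); j=planner.ik(p,q)
        if j is not None: out.append((abs(j[5]),q,j))
    return min(out,key=lambda a:a[0])[1:]
E
python3 - <<'E'
from h import *
from bench import bot,claw,planner,telemetry,capture
np.set_printoptions(precision=4,suppress=True)
a=.30; bowl=np.array([.633,.195]); g=bowl-.068*np.array([np.cos(a),np.sin(a)])
q,j=best(planner,[*g,.13],(-np.sin(a),np.cos(a))); print(g,q,j)
place=np.array([.567,-.099])+g-bowl
print(planner.ik([*place,.015],q)); print(best(planner,[.671,-.131,.32],(1,0))[1],best(planner,[.671,-.131,.32],(0,1))[1])
bot.move_to([*g,.13],q); bot.movel([*g,.016],rate=.12); claw.grasp()
s=telemetry.sense(); print(s["time_s"],s["tool_pos"],s["gripper_width"],s["grasp_force"])
bot.movel([*g,.03],rate=.04)
s=telemetry.sense(); print(s["time_s"],s["tool_pos"],s["gripper_width"],s["grasp_force"],s["wrist_force"])
import pickle
for n in("scene","top"): pickle.dump(capture(n),open(n+"1.pkl","wb"))
S,T=load("scene1.pkl"),load("top1.pkl")
cv2.imwrite("pics/c3.png",np.hstack([crop(S,350,190,100,120,4),crop(T,200,220,90,120,4)]))
E
```

```text
[0.568  0.1749] [0.9888 0.1494 0.     0.    ] [ 0.0997  0.5518  1.3367 -0.      1.2531  1.3705]
[-0.4627  0.6029  1.6813 -0.      0.8575  0.8081]
[-0.3655  0.6105  0.6751 -0.      1.8561 -0.3655] [-0.3655  0.6105  0.6751 -0.      1.8561  1.2053]
4.175 [0.5681 0.1749 0.016 ] 0.14068359387710822 29.905968122184277
4.675 [0.568  0.1749 0.0302] 0.14552292479091689 29.900836944580078 [ 0.1775 -0.1962 -1.3186]
```

View pics/c3.png

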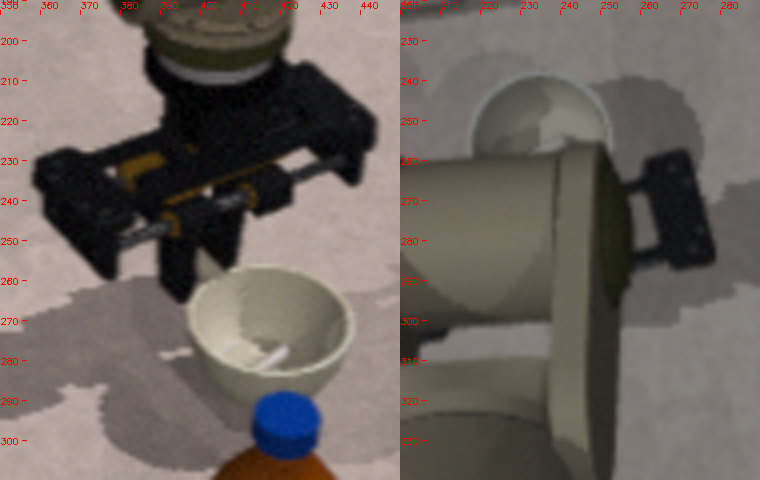

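The casserole is lifted level with the bar inside: scene rim spans x 397–438.5 and y 256–283.5, and the bar is at (418,279). Now I measure the bowl in the grip and carry it across, turning the handle to point along -x.

```bash
python3 - <<'E'
from h import *
from bench import bot,claw,planner,telemetry,capture
import pickle
np.set_printoptions(precision=4,suppress=True)
S,T,S0=load("scene1.pkl"),load("top1.pkl"),load("scene0.pkl")
B=onz(S,(417.4,269.6),.059); print("bowl scene",B, "top", onz(T,(235.1,255),.059), "edges y top",onz(T,(217.8,256),.059),onz(T,(253,256),.059),"front x",onz(T,(235,237.5),.059))
print("decoy",onz(S0,(203,320),0),onz(S0,(197,284),.1))
s=telemetry.sense(); p=s["tool_pos"]; print("dist",np.linalg.norm(B[:2]-p[:2]))
tip=np.array([.567,-.099]); a=0.
tgt=tip-.067*np.array([np.cos(a),np.sin(a)])
q=down(-np.sin(a),np.cos(a)); q=down(*(-1*np.array([-np.sin(a),np.cos(a)]))) if (down(-np.sin(a),np.cos(a))@s["ee_rot"])**2<.5 else q
print(q,s["ee_rot"],planner.ik([*tgt,.056],q))
bot.movel([p[0],p[1],.056],rate=.06)
bot.movel([*tgt,.056],rate=.10,rotation=q)
s=telemetry.sense(); print(s["time_s"],s["tool_pos"],s["grasp_force"],s["wrist_force"])
for n in("scene","top"): pickle.dump(capture(n),open(n+"2.pkl","wb"))
S,T=load("scene2.pkl"),load("top2.pkl")
cv2.imwrite("pics/c4.png",np.hstack([crop(S,220,170,100,140,4),crop(T,310,200,100,140,4)]))
E
```

```text
bowl scene [0.6359 0.1925 0.059 ] top [0.6341 0.1955 0.059 ] edges y top [0.6304 0.2383 0.059 ] [0.6328 0.1509 0.059 ] front x [0.6777 0.1978 0.059 ]
decoy [ 0.6262 -0.2827  0.    ] [ 0.6201 -0.2792  0.1   ]
dist 0.07027441183795875
[1. 0. 0. 0.] [ 0.9888  0.1494 -0.0002 -0.    ] [-0.4281  0.5282  1.6639 -0.      0.9496  1.1427]
8.3333 [ 0.5    -0.0988  0.056 ] 29.900822080671787 [-0.1053  0.4182 -1.5563]
```

View pics/c4.png

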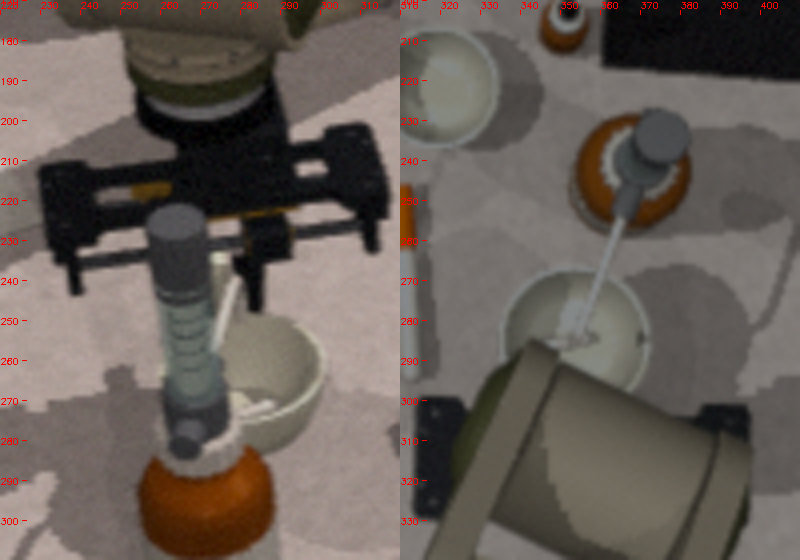

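In the top view the rim spans x 335.5–372.5, so its centre is about (354,285), right under the tube end (353.5,284.5). The bar is inside. I'll lower it, release, go straight up, and then hover above the knob with fingers open.

```bash
python3 - <<'E'
from h import *
from bench import bot,claw,planner,telemetry,capture
import pickle
np.set_printoptions(precision=4,suppress=True)
T=load("top2.pkl"); print(onz(T,(353.6,285),.085),onz(T,(353.2,284.2),.113))
p=telemetry.sense()["tool_pos"]
bot.movel([p[0],p[1],.022],rate=.06)
bot.movel([p[0],p[1],.0155],rate=.02)
s=telemetry.sense(); print(s["time_s"],s["tool_pos"],s["wrist_force"])
claw.release(); bot.hold(.3)
bot.movel([p[0],p[1],.06],rate=.06); bot.movel([p[0],p[1],.36],rate=.2)
for n in("scene","top"): pickle.dump(capture(n),open(n+"3.pkl","wb"))
k=[.671,-.131]
# closing line along world x
q,j=best(planner,[*k,.33],(1,0)); print(j)
bot.move_to([*k,.33],q); s=telemetry.sense(); print(s["time_s"],s["tool_pos"],s["gripper_width"],s["wrist_force"])
pickle.dump(capture("scene"),open("scene4.pkl","wb"))
S,T,S4=load("scene3.pkl"),load("top3.pkl"),load("scene4.pkl")
cv2.imwrite("pics/c5.png",np.hstack([crop(S,235,215,80,140,4),crop(T,335,210,60,140,4),crop(S4,240,150,60,140,4)]))
E
```

```text
[ 0.5681 -0.0979  0.085 ] [ 0.5695 -0.0954  0.113 ]
9.625 [ 0.5002 -0.0989  0.0157] [-0.902   0.9761  2.3791]
[-0.3655  0.6108  0.6472 -0.      1.8837 -0.3655]
15.0917 [ 0.6708 -0.131   0.3302] 0.9976179960268629 [-0.6096  0.049   0.8863]
```

View pics/c5.png

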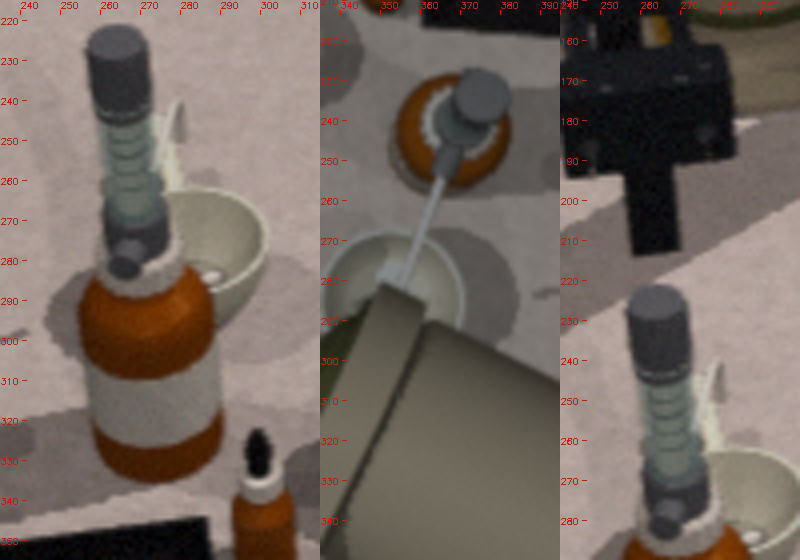

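The casserole stands released under the tube. I'll turn the closing line parallel to the scene camera's image axis, so the centring on the knob shows directly as the left and right gaps, and then lower around the knob.

```bash
python3 - <<'E'
from h import *
from bench import bot,claw,planner,telemetry,capture
import pickle
np.set_printoptions(precision=4,suppress=True)
k=[.671,-.131]; S4=load("scene4.pkl")
for dx in(.044,.053,.0615): print("finger tip proj",proj(S4,[.6708+dx,-.131,.3302]))
q,j=best(planner,[*k,.33],(.208,.978)); print(j)
bot.move_to([*k,.33],q); bot.movel([*k,.243],rate=.08)
s=telemetry.sense(); print(s["time_s"],s["tool_pos"],s["wrist_force"])
for n in("scene","top"): pickle.dump(capture(n),open(n+"5.pkl","wb"))
S=load("scene5.pkl")
cv2.imwrite("pics/c6.png",crop(S,215,170,100,75,8))
c=np.array([.208,.978])/1.0
for d in(-.044,.044): print(proj(S,[s["tool_pos"][0]+d*c[0],s["tool_pos"][1]+d*c[1],s["tool_pos"][2]]))
E
```

```text
finger tip proj [264.6618 209.7037]
finger tip proj [265.3041 212.7334]
finger tip proj [265.919  215.6335]
[-0.3655  0.6108  0.6472 -0.      1.8837  1.4148]
17.95 [ 0.6712 -0.131   0.2436] [ 0.3079 -0.7581 -0.5051]
[242.3169 234.2684]
[289.436  233.7432]
```

View pics/c6.png

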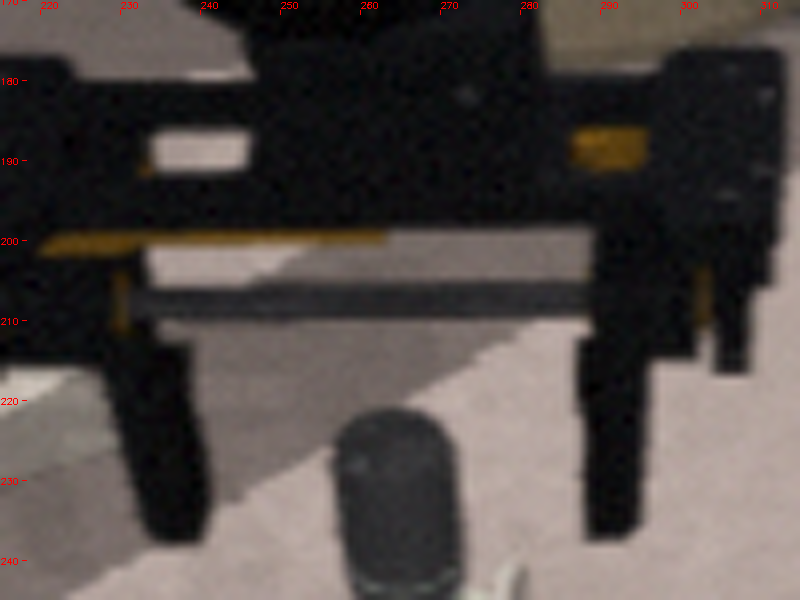

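Fingers straddle the knob: inner faces are at x about 241 and 288, and the knob spans 258.3–272.6 at row 234. The knob looks about 0.8 px (1.5 mm) right of centre. I'll measure that numerically, correct, and recheck before closing.

```bash
cat >> h.py <<'E'
def gaps(c,rows=range(229,236)):
    g=cv2.GaussianBlur(cv2.cvtColor(c["frame"],cv2.COLOR_BGR2GRAY),(1,3),0).astype(float); o=[]
    for r in rows:
        f=g[r]; e=[]
        for a,b in((236,250),(250,264),(266,280),(280,294)):
            seg=f[a:b]; th=(seg.max()+seg.min())/2; i=np.where(np.diff(seg>th))[0][0]
            e.append(a+i+(th-seg[i])/(seg[i+1]-seg[i]))
        o.append([(e[0]+e[3])/2,(e[1]+e[2])/2,(e[1]+e[2]-e[0]-e[3])/2,e[3]-e[0]])
    return np.array(o)
E
python3 - <<'E'
from h import *
from bench import bot,claw,planner,telemetry,capture
import pickle
np.set_printoptions(precision=3,suppress=True)
G=gaps(load("scene5.pkl")); print(G)
d=np.median(G[-3:,2])*.088/np.median(G[-3:,3]); print("shift mm",d*1e3)
p=telemetry.sense()["tool_pos"]
if abs(d)<.005:
    bot.movel([p[0]+.208*d,p[1]+.978*d,p[2]],rate=.02); bot.hold(.2)
    pickle.dump(capture("scene"),open("scene6.pkl","wb")); print(gaps(load("scene6.pkl"))); print(telemetry.sense()["tool_pos"])
E
```

```text
[[264.221 263.895  -0.326  46.13 ]
 [264.435 264.033  -0.402  45.842]
 [264.519 264.127  -0.392  45.807]
 [264.448 264.214  -0.234  45.964]
 [264.316 264.326   0.01   46.332]
 [264.164 264.467   0.303  46.734]
 [264.036 264.566   0.529  47.057]]
shift mm 0.5705384497307696
[[264.453 263.881  -0.573  46.117]
 [264.728 264.029  -0.699  45.592]
 [264.9   264.111  -0.789  45.35 ]
 [264.825 264.206  -0.619  45.651]
 [264.626 264.321  -0.306  46.189]
 [264.363 264.451   0.088  46.758]
 [264.298 264.556   0.258  47.075]]
[ 0.671 -0.131  0.244]
```

Centred to within about 1 mm. Next: lower slightly, grip, check the forces, and draw 30 mm.

```bash
python3 - <<'E'
from h import *
from bench import bot,claw,planner,telemetry,capture
import pickle
np.set_printoptions(precision=4,suppress=True)
def show(n):
    s=telemetry.sense(); print(n,s["time_s"],s["tool_pos"],s["gripper_width"],s["grasp_force"],s["wrist_force"],s["wrist_torque"]); return s
p=telemetry.sense()["tool_pos"]
bot.movel([p[0],p[1],.239],rate=.02); bot.hold(.2); show("pre")
claw.grasp(); bot.hold(.3); p=show("grip")["tool_pos"]
pickle.dump(capture("scene"),open("scene7.pkl","wb"))
bot.movel([p[0],p[1],p[2]+.006],rate=.02); bot.hold(.2); show("6mm")
bot.movel([p[0],p[1],p[2]+.030],rate=.02); bot.hold(.5); show("30mm")
for n in("scene","top"): pickle.dump(capture(n),open(n+"8.pkl","wb"))
A,B,T=load("scene7.pkl"),load("scene8.pkl"),load("top8.pkl")
cv2.imwrite("pics/c7.png",np.hstack([crop(A,235,195,80,145,4),crop(B,235,195,80,145,4),crop(T,335,220,38,145,4)]))
E
```

```text
pre 19.125 [ 0.6713 -0.1305  0.2391] 0.9985489918116482 0.0 [ 0.6648 -0.9707 -0.436 ] [0.0117 0.1466 0.0159]
grip 20.375 [ 0.6713 -0.1305  0.239 ] 0.3071964298074049 29.999834820628166 [-0.3087 -0.4746  0.7449] [-0.0438  0.1749 -0.0008]
6mm 21.075 [ 0.6712 -0.1305  0.2449] 0.30579836023402895 29.99982627108693 [ 0.9081 -0.0796 -0.9624] [ 0.0115  0.163  -0.0261]
30mm 22.925 [ 0.6713 -0.1305  0.269 ] 0.30657489076361955 29.999883323907852 [-0.0905 -0.4396 -1.1781] [-0.0238  0.1113 -0.0223]
```

View pics/c7.png

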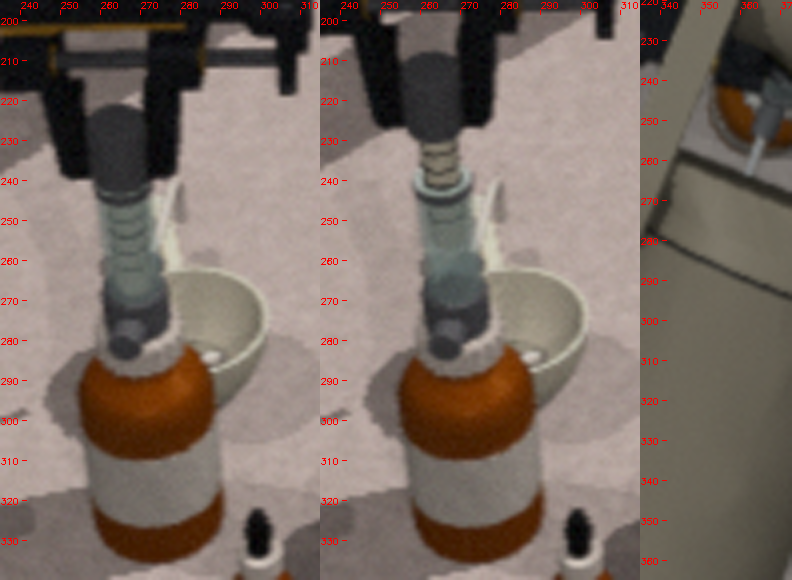

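The bottle stands unmoved and upright, with the same outline before and after. The knob rose from row 221 to 208, which fits 30 mm, and the broad ring is at the barrel mouth (about row 239). The casserole is still under the tube with its bar at (288,284). Wrist load is about 1 N, close to the piston's own weight. Handing in.

```bash
python3 -c "
from bench import finish_job
print(finish_job())"
```

```text
the job is handed in; nothing more can be done
None
```

The job is handed in, with no verdict returned: the casserole stands released under the discharge tube with its stirring bar inside, and the gripper is holding the piston drawn 30 mm by arm travel, with the bottle upright and unmoved in the last camera image.

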